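# Weigh a parcel on the spring scale

### The job

Weigh the parcel: lift the basket with the parcel in it by its grip tab, bring the peak of its bail over the hook of the spring scale and lower it slowly, so that the arm sinks gently under the load. Keep hold until the arm carries the whole weight and has settled, and only then let go, so that the arm neither drops nor springs up. Do not press the arm hard or down to its bottom stop, and leave the other things where they are.

Things in the scene. Friction and masses are not known exactly. Their poses are not given: they have to be found in the camera images.
- scale: Spring scale fixed on the worktop; origin on the worktop straight below the hook of the raised arm. Its +x runs level from hook to column. Base plate 150 x 120 x 20 and round column (32 thick) centred 170 to 180 mm behind the hook; upright round dial (diameter 124) beside the column top, up to 305 mm high. The arm runs from its hinge (215 mm high, on the column) to the hook.
- hook_seat (a point): Upper side of the trough of the hook at the arm's free end, where the bail must rest; moves with the arm, 237 mm high when raised. x points along the arm to the column, y along the level hinge (frame level at joint 0). Bar 9 thick. Play of the bail in the trough: about 8 mm either way along x. The upturned tip stands 23 mm above this point, 21 mm in front (-x); behind, the bar rises by 14 mm.
- scale_arm (a joint): Arm angle, rad: 0 = empty, raised on its top stop; grows as the hook sinks (arm 170 mm long: 0.1 rad is about 17 mm); bottom stop at 0.64. The spring yields from about 1.3 N on, about 13 mm per further newton, lightly damped: let go off balance, it bounces; lower at 50 mm/s at most. The loaded basket weighs 2.6 to 8 N, differing each time, so its balance lies between 0.1 and 0.55 rad.
- basket_grip (a point): Centre of the dark wooden grip tab on top of the basket (22 along x, 10 thick along y: grasp across y; 48 tall), 155 mm above the basket's underside, straight above the bail peak. Basket: aluminium tray 102 (x) x 127 (y) x 28 high with the parcel in it; a steel bail of 8 mm bar spans it along y at x = 0 (uprights at y = +-66, shoulders 108 high) and rises to a peak under the tab.
- bail_peak (a point): Lower side of the bail at its peak in the middle, 120 mm above the basket's underside and 35 mm below basket_grip; axes as the basket's. This point rests on hook_seat; the flanks of the peak slope about 36 degrees, so that off centre the hook pushes sideways. Between it and the top of the parcel are 56 mm of free height, through which the hook passes along x (from either side).
- parcel: Brown cardboard parcel 89 x 114 x 61 mm lying loose in the tray; origin at the centre of its underside, 3 mm above the basket's underside.
- stamp_a: bystander: rubber stamp with dark wooden handle, 30 x 50 x 80, standing; origin under its centre
- stamp_b: bystander: rubber stamp with light wooden handle, 30 x 36 x 86, standing; origin under its centre
- basket: The basket as a whole; origin at the centre of its tray's underside; sizes under basket_grip.
There are look-alikes about, which are no part of the job. There is more than one size of the basket; the job needs the larger.

How it is judged:
By the outcome, as a careful person would: the job done as asked, in the order asked, and still so for the second after the job is handed in, with the robot touching nothing.
It also fails if it takes over 72 s, if anything falls off the work surface, if the arm or the gripper's body presses on something with over 40 N, if the wrist force passes 120 N, or if a joint passes its speed limit or range.

### The arm

A 6-joint arm with a two-finger parallel gripper is mounted at the origin on a cart in front of the work surface, level with it; the furniture and walls round the work are solid. World frame = base frame: x ahead of the robot, y to its left, z up, the work surface at z = 0. Lengths are in m, angles in rad, forces in N, time in s.
With the tool pointing down it reaches from about 0.225 to 0.875 m from the base axis. Payload 3.4 kg.
Tool frame: the origin (TCP) lies at the very end of the fingers, on their centre line; the grasp point (between the pads) lies behind it (manip.tcp_to_grasp is the z of the grasp point in the tool frame, in m); z points along the fingers, y is the direction in which the jaws open and shut (so a half turn about z gives the same grasp; the last joint's range is limited). The gripper opens to 85 mm and grips with 20 to 120 N. Pads are 22 mm wide; open, the fingers measure 114 mm over their backs; the gripper's body (76 mm by 85 mm) begins 54 mm behind the grasp point. The pads swing forward as they close: fully open they stand 13 mm farther back than shut.
Start: joints at [-1.344, 0.276, 1.505, -0, 1.361, -0.121], TCP at [0.196, -0.541, 0.231] pointing down, gripper open.
Joint ranges: [-2.89, 2.89], [-0.75, 2.08], [0.22, 2.7], [-1.18, 4.32], [0.11, 2.71], [-2.7, 2.7]. Speed limits (rad/s): [2.57, 2.57, 3.14, 3.14, 3.14, 3.14].

### API

Orientations are given as a unit quaternion [w, x, y, z].
In Python, from rig import manip, eyes gives the robot as it stands.
- The arm moves only by the tool servo_tool, never from a script. Its argument "increments" is a list of rows, each an object with "slide": the shift along the tool's x, y, z in m, a list of three; "spin": the turn about the tool's z in degrees. A call has 1 to 8 rows; each row shifts and turns the commanded pose from where the row before left it, along the tool's axes as they then stand; what a row does not reach is not made up. A row lasts 1/10 s, in which the tool goes at most 50 mm and 8.59 degrees, less where a joint would pass 70% of its speed; a pose out of reach is approached as far as the arm can. A call is refused whole if a number of a shift passes 0.05 or a number of a turn 8.59, either way. A call with a gripper value outside its range is refused whole. "hand" is the opening, from 0 (shut) to 1 (fully open), set as the call begins (left out, the last holds). The fingers move at their own pace and stop on an object; "newtons" is the grip in N (left out, the last holds). Time passes only in rows, so rows that do not move let the fingers close. It gives the time, the measured TCP pose, the force and the opening at its end, in the units of the state.
- manip.get_state(): the state, without advancing time (a new reading comes with each control period).
- eyes.get_image(name): name is "side" or "top"; returns the picture (420x560x3 uint8, blue, green, red); there is no depth.
- eyes.calibration(name): a dict with "fx", "fy", "cx", "cy" (pixels), "k1" (the pictures are not rectified: a ray, as slopes to the right and down, at radius r is drawn at 1 + k1 r^2 times it, then the intrinsics apply), "rvec" (rotation vector, rad) and "tvec" (3), from world to camera coordinates, as OpenCV has them. Camera axes: x right, y down, z forward; pixel columns grow to the right and rows downward; lengths in m; the calibration is good to about 2 mm. A picture is of the moment at which its call begins. calibration takes no time and is no camera call.
- manip.sign_off(): hands the job in, once; it reports no verdict.
The state is a dict: "clock": time; "qpos": joint angles; "qd": joint speeds; "effort": joint torques, N m; "position": TCP position; "ee_rot": TCP orientation; "contact_force": force on the tool from outside, world axes, zero at the start; "moment": the same for the moment, N m; "width": finger opening in m.
Only numpy, scipy, OpenCV 4.12 (cv2) and the standard library are available. Lean on these libraries where they do the work, as an engineer would, in place of code of your own. Each camera call takes 0.05 s, during which the arm holds its last target.

## Working session

There is one attempt and no reset: what is moved stays moved. The work goes in short steps, Python scripts to look and compute and a tool call to move; the robot and the scene stay as the last step left them, time stands still between calls to the robot, and variables do not carry over. Pictures are saved under pics/ and viewed, and the job is handed in when it is done.

Besides the shell and the picture viewer there is one more tool, called after "Request:" as a command line: name --argument value ..., lists and objects as JSON in quotes. servo_tool: Moves the arm, as the interface text tells. Its arguments: {"type":"object","properties":{"increments":{"type":"array","items":{"type":"object","properties":{"slide":{"type":"array","items":{"type":"number"}},"spin":{"type":"number"}}}},"hand":{"type":"number"},"newtons":{"type":"number"}},"required":["increments"]}

```bash
ls; mkdir -p pics; python3 - <<'E'
from rig import manip, eyes
import cv2
print(manip.get_state(), manip.tcp_to_grasp)
for n in("side","top"):
    cv2.imwrite(f"pics/{n}0.png",eyes.get_image(n)); print(n,eyes.calibration(n))
E
```

```text
pics
{'clock': 0.0, 'qpos': array([-1.34400541e+00,  2.76571284e-01,  1.50616682e+00,  7.37498380e-06,
        1.36067490e+00, -1.21018609e-01]), 'qd': array([ 2.09883044e-04, -1.98251104e-05,  4.36970412e-04,  1.99036000e-03,
       -2.40294794e-04,  5.49594149e-04]), 'effort': array([-5.62869027e-04, -4.16766143e+01, -2.45806217e+01, -1.45249705e-04,
        1.09855982e-02, -5.89239718e-06]), 'position': array([ 0.19584796, -0.54004577,  0.2304398 ]), 'ee_rot': array([-9.09091532e-04,  9.84916364e-01,  1.73028692e-01, -4.45124945e-05]), 'contact_force': array([-0.41208963, -0.13174302,  0.62881206]), 'moment': array([-0.0044752 ,  0.03326436,  0.02946023]), 'width': 0.08507766524170765} -0.0187
side {'fx': 435.237572858148, 'fy': 435.237572858148, 'cx': 279.8416937857903, 'cy': 212.81702103920006, 'k1': 0.026852292997758712, 'rvec': array([ 0.69269602, -2.56160544,  1.18443831]), 'tvec': array([0.47765671, 0.32332694, 0.85568388])}
top {'fx': 404.03678966889896, 'fy': 404.03678966889896, 'cx': 274.65191557237205, 'cy': 205.62481262391557, 'k1': -0.08514942551866919, 'rvec': array([ 2.15789243, -2.14303145,  0.14875572]), 'tvec': array([-0.03783497,  0.57617425,  0.93571062])}
```

View pics/side0.png

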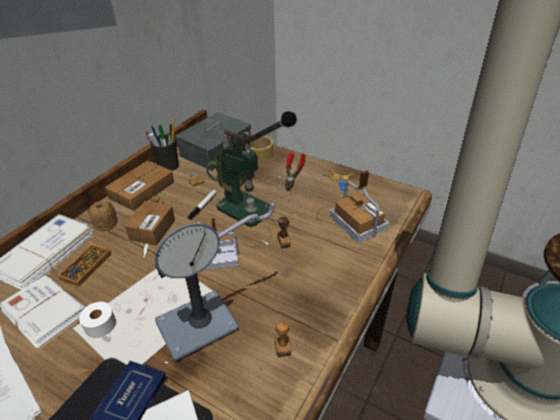

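View pics/top0.png

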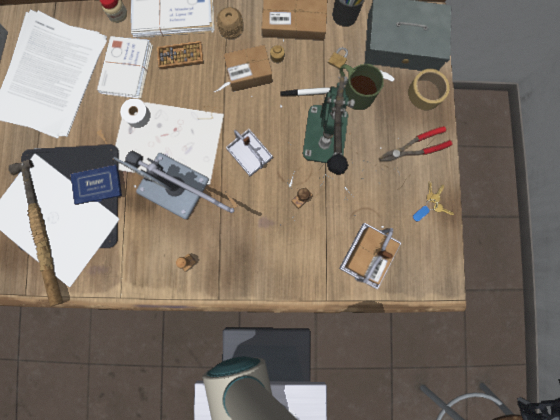

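```bash
cat > h.py <<'E'
import numpy as np, cv2
from rig import manip, eyes
from scipy.optimize import least_squares
C={n:eyes.calibration(n) for n in("side","top")}
def proj(n,P):
    c=C[n];R=cv2.Rodrigues(c["rvec"])[0]
    K=np.array([[c["fx"],0,c["cx"]],[0,c["fy"],c["cy"]],[0,0,1.]])
    return cv2.projectPoints(np.atleast_2d(np.array(P,float)),c["rvec"],c["tvec"],K,np.array([c["k1"],0,0,0.]))[0][:,0]
def onz(n,px,z):
    f=lambda xy:(proj(n,[xy[0],xy[1],z])[0]-px)
    return least_squares(f,[0.5,-0.1]).x
def tri(ps,pt):
    f=lambda p:np.r_[proj("side",p)[0]-ps,proj("top",p)[0]-pt]
    r=least_squares(f,[0.5,-0.1,0.1]); return r.x,np.round(r.fun,1)
def crop(n,img,x,y,w,h,s,out):
    cv2.imwrite(out,cv2.resize(img[y:y+h,x:x+w],None,fx=s,fy=s,interpolation=cv2.INTER_CUBIC))
E
python3 - <<'E'
from h import *
s=cv2.imread("pics/side0.png");t=cv2.imread("pics/top0.png")
crop("s",s,310,150,100,100,6,"pics/a1.png")
crop("t",t,320,205,100,100,6,"pics/a2.png")
crop("s",s,140,190,150,170,3.5,"pics/a3.png")
crop("t",t,100,130,150,100,5,"pics/a4.png")
E
```

```text
(no output)
```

View pics/a1.png

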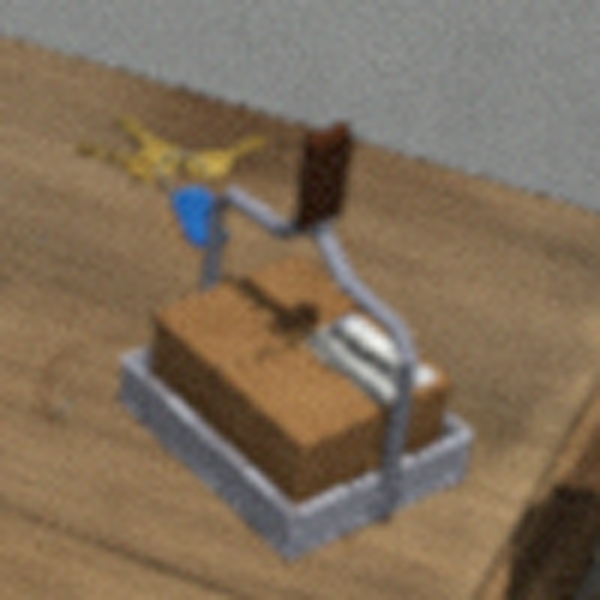

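View pics/a2.png

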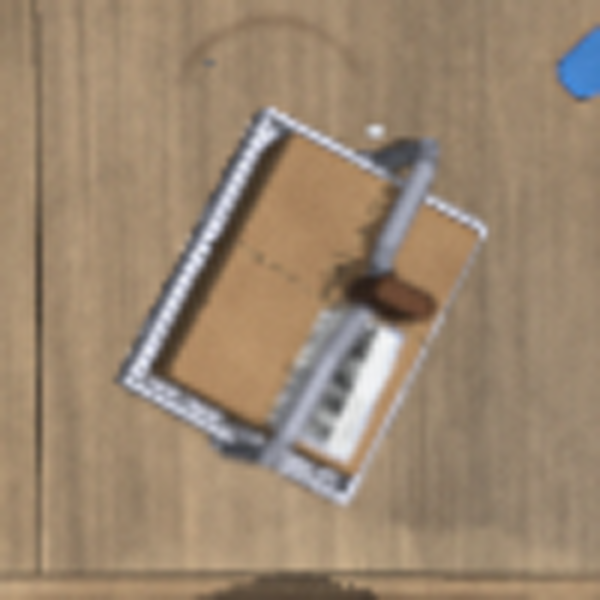

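View pics/a3.png

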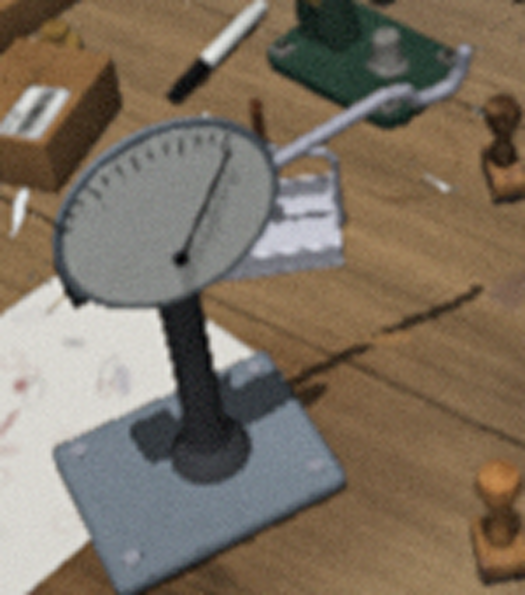

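View pics/a4.png

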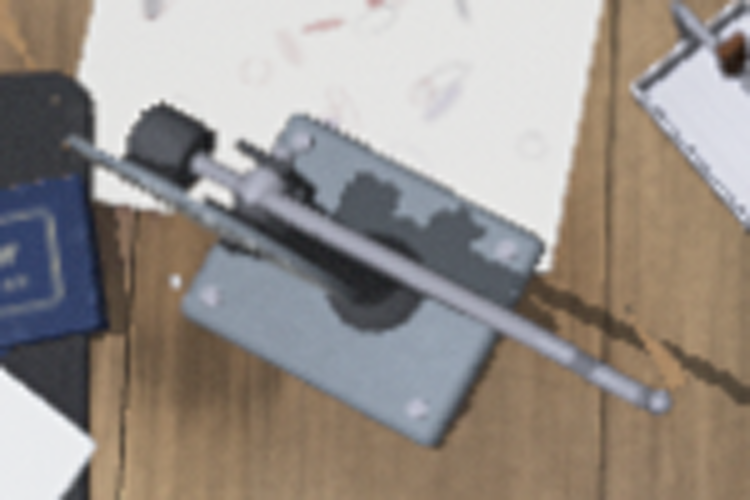

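```bash
python3 - <<'E'
from h import *
def W(p,L): 
    c,s=np.cos(p[2]),np.sin(p[2]); L=np.array(L,float); return np.c_[p[0]+c*L[:,0]-s*L[:,1],p[1]+s*L[:,0]+c*L[:,1],L[:,2]]
t=np.array([[270,110],[487,232],[347,500],[127,380],[410,299]])/6+[320,205]
s=np.array([[122,362],[295,515],[472,437],[327,132]])/6+[310,150]
# local corners
print([onz("top",q,.028).round(4) for q in t[:4]])
print([onz("side",q,.028).round(4) for q in s[:3]])
print("tab",tri(s[3],t[4]))
print("tabz",onz("top",t[4],.179),onz("side",s[3],.179))
st=np.array([[295,115],[545,248],[437,445],[185,310]])/5+[100,130]
ss=np.array([[55,455],[265,352],[345,480],[125,592]])/3.5+[140,190]
T=[onz("top",q,.02).round(4) for q in st];print(T,np.mean(T,0),[np.linalg.norm(T[i]-T[i-1]) for i in range(4)])
T=[onz("side",q,.02).round(4) for q in ss];print(T,np.mean(T,0),[np.linalg.norm(T[i]-T[i-1]) for i in range(4)])
a=(140+466/3.5,190+48/3.5);b=(100+657/5,130+400/5)
print("tip",tri(a,b),onz("top",b,.26),onz("side",a,.26))
print("seat side",onz("side",(140+418/3.5,190+97/3.5),.237))
E
```

```text
[array([ 0.536 , -0.2546]), array([ 0.4867, -0.3426]), array([ 0.3795, -0.2827]), array([ 0.4271, -0.1947])]
[array([ 0.5368, -0.2453]), array([ 0.4273, -0.1888]), array([ 0.3789, -0.2751])]
tab (array([ 0.4590487 , -0.26956866,  0.16896295]), array([ 1.2,  0. , -0.4, -0.9]))
tabz [ 0.45699533 -0.26743592] [ 0.45719556 -0.25425457]
[array([0.7115, 0.2596]), array([0.6435, 0.1302]), array([0.5444, 0.1807]), array([0.6111, 0.3104])] [0.627625 0.220225] [np.float64(0.11252022040504546), np.float64(0.14617920508745424), np.float64(0.11122526691359294), np.float64(0.1458457404246007)]
[array([0.7086, 0.2694]), array([0.6451, 0.1389]), array([0.542 , 0.1947]), array([0.6079, 0.3197])] [0.6259   0.230675] [np.float64(0.11256367087120073), np.float64(0.1451292527369999), np.float64(0.11723160836566218), np.float64(0.14130750157015723)]
tip (array([0.53800611, 0.04724544, 0.25668405]), array([ 0.3,  0. , -0.1, -0.2])) [0.53715049 0.04668314] [0.53635154 0.05084823]
seat side [0.55232769 0.07847358]
```

Request:
servo_tool --increments '[{"slide": [0.042,-0.021,-0.003]},{"slide": [0.042,-0.021,-0.003]},{"slide": [0.042,-0.021,-0.003]},{"slide": [0.042,-0.021,-0.003]},{"slide": [0.042,-0.021,-0.003]},{"slide": [0.042,-0.021,-0.003]},{"slide": [0.042,-0.021,-0.003]},{"slide": [0.042,-0.021,-0.003]}]' --hand 1 --newtons 60

```text
$.increments[0]: bad value
```

Request:
servo_tool --increments '[{"spin": -8.2},{"spin": -8.2},{"spin": -8.2},{"spin": -8.2},{"spin": -8.2},{"slide": [0,0,0]},{"slide": [0,0,0]}]'

```text
$.increments[0]: bad value
```

```bash
python3 - <<'E'
from h import *
s=eyes.get_image("side");t=eyes.get_image("top");st=manip.get_state()
print(st["position"],st["ee_rot"],st["contact_force"],st["qpos"])
for n,i in(("side",s),("top",t)):
    cv2.imwrite(f"pics/{n}1.png",i); print(n,proj(n,st["position"]))
crop("s",s,310,100,120,120,5,"pics/b1.png")
crop("t",t,320,180,120,120,5,"pics/b2.png")
E
```

```text
[ 0.19590158 -0.54025544  0.23075896] [-5.69909275e-04  9.84919128e-01  1.73014406e-01 -3.21137709e-05] [-0.4761488  -0.41290856 -0.99750316] [-1.34398941e+00  2.76350121e-01  1.50568249e+00 -3.93600582e-06
  1.36070167e+00 -1.20971139e-01]
side [[503.97884019 128.63575697]]
top [[535.42324534 388.90850557]]
```

View pics/b1.png

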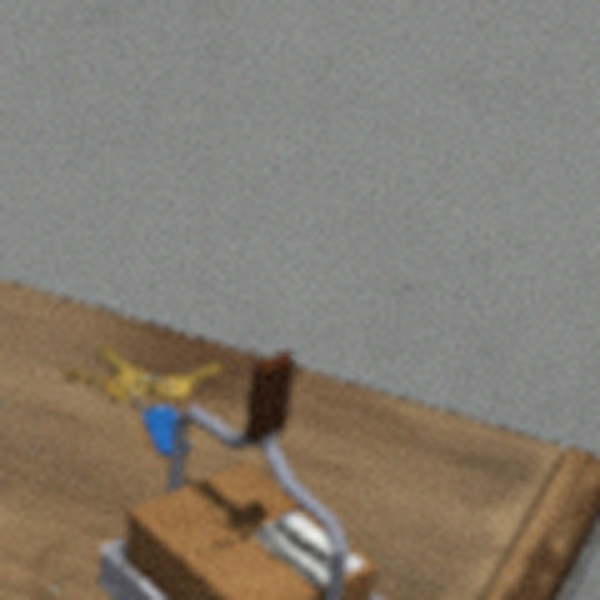

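View pics/b2.png

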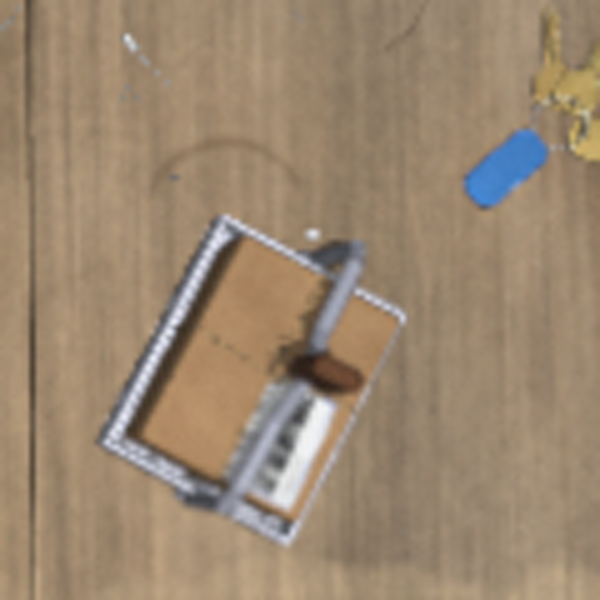

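Both move calls were refused: each row needs both fields. Resending.

Request:
servo_tool --increments '[{"slide": [0.042,-0.021,-0.003],"spin": 0},{"slide": [0.042,-0.021,-0.003],"spin": 0},{"slide": [0.042,-0.021,-0.003],"spin": 0},{"slide": [0.042,-0.021,-0.003],"spin": 0},{"slide": [0.042,-0.021,-0.003],"spin": 0},{"slide": [0.042,-0.021,-0.003],"spin": 0},{"slide": [0.042,-0.021,-0.003],"spin": 0},{"slide": [0.042,-0.021,-0.003],"spin": 0}]' --hand 1 --newtons 60

```text
clock: 1.0
position: [0.4556, -0.2665, 0.2554]
ee_rot: [0.0, 0.985, 0.173, 0.0]
contact_force: [0.2, -0.8, -0.4]
width: 0.0855
```

Request:
servo_tool --increments '[{"slide": [0,0,0],"spin": -8.2},{"slide": [0,0,0],"spin": -8.2},{"slide": [0,0,0],"spin": -8.2},{"slide": [0,0,0],"spin": -8.2},{"slide": [0,0,0],"spin": -8.2},{"slide": [0,0,0],"spin": 0},{"slide": [0,0,0],"spin": 0}]'

```text
clock: 1.7
position: [0.4545, -0.2681, 0.2552]
ee_rot: [-0.0, 0.863, 0.506, -0.0]
contact_force: [-0.4, -0.2, 0.3]
width: 0.0854
```

```bash
python3 - <<'E'
from h import *
s=eyes.get_image("side");t=eyes.get_image("top");st=manip.get_state()
print(st["position"],st["ee_rot"],st["contact_force"],st["qpos"])
for n,i in(("side",s),("top",t)):
    cv2.imwrite(f"pics/{n}2.png",i); print(n,proj(n,st["position"]))
crop("s",s,310,100,120,120,5,"pics/c1.png")
crop("t",t,320,180,120,120,5,"pics/c2.png")
E
```

```text
[ 0.45454167 -0.26812695  0.25522023] [-4.62186573e-05  8.62467106e-01  5.06113117e-01 -3.78319093e-05] [ 0.06318442  0.49300224 -0.00999104] [-6.64811152e-01  1.91513001e-01  1.56040795e+00 -3.71193519e-05
  1.38978544e+00 -1.55352336e-01]
side [[371.32629237 143.22092146]]
top [[400.11276596 255.45475915]]
```

View pics/c1.png

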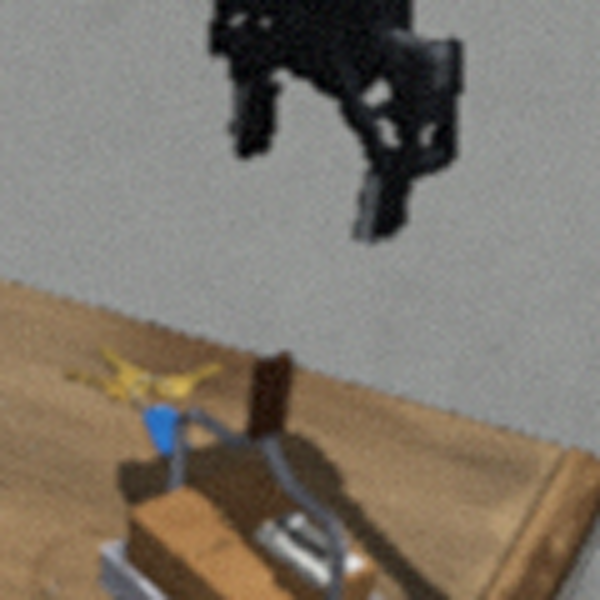

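View pics/c2.png

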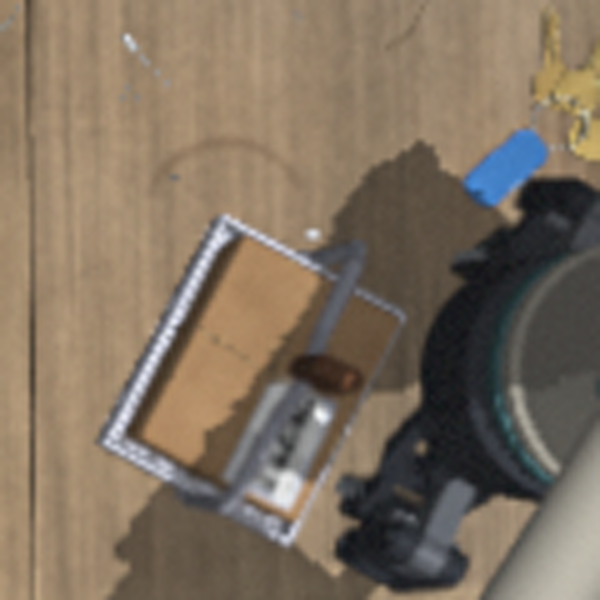

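```bash
python3 - <<'E'
from h import *
p=manip.get_state()["position"]
for z in(0,.013):
  for sg in(-1,0,1):
    d=np.array([np.cos(np.radians(-29.2)),np.sin(np.radians(-29.2)),0])*0.048*sg
    P=p+d+[0,0,z]
    print(z,sg,((proj("side",P)[0]-[310,100])*5).round(),((proj("top",P)[0]-[320,180])*5).round())
E
```

```text
0 -1 [373. 262.] [341. 491.]
0 0 [307. 216.] [401. 377.]
0 1 [244. 173.] [458. 265.]
0.013 -1 [377. 238.] [351. 492.]
0.013 0 [310. 192.] [411. 377.]
0.013 1 [247. 150.] [470. 263.]
```

Request:
servo_tool --increments '[{"slide": [0.003,0.002,0.017],"spin": 0},{"slide": [0,0,0.017],"spin": 0},{"slide": [0,0,0.017],"spin": 0},{"slide": [0,0,0],"spin": 0},{"slide": [0,0,0],"spin": 0}]'

```text
clock: 2.3
position: [0.4578, -0.2666, 0.2045]
ee_rot: [-0.0, 0.862, 0.507, -0.0]
contact_force: [-1.0, -0.1, 0.5]
width: 0.0853
```

```bash
python3 - <<'E'
from h import *
s=eyes.get_image("side");t=eyes.get_image("top");st=manip.get_state();p=st["position"]
print(p,st["ee_rot"])
for sg in(-1,0,1):
    d=np.array([np.cos(np.radians(-29.2)),np.sin(np.radians(-29.2)),0])*0.048*sg
    P=p+d+[0,0,.013]
    print(sg,((proj("side",P)[0]-[320,110])*6).round(),((proj("top",P)[0]-[320,180])*5).round())
print("tabtop at tool axis",((proj("side",[p[0],p[1],.179])[0]-[320,110])*6).round())
crop("s",s,320,110,100,100,6,"pics/d1.png")
crop("t",t,320,180,120,120,5,"pics/d2.png")
E
```

```text
[ 0.45838709 -0.26697161  0.20534443] [9.31317308e-04 8.62083700e-01 5.06764935e-01 3.56451453e-04]
-1 [364. 333.] [312. 477.]
0 [287. 276.] [368. 369.]
1 [214. 224.] [424. 262.]
tabtop at tool axis [276. 356.]
```

View pics/d1.png

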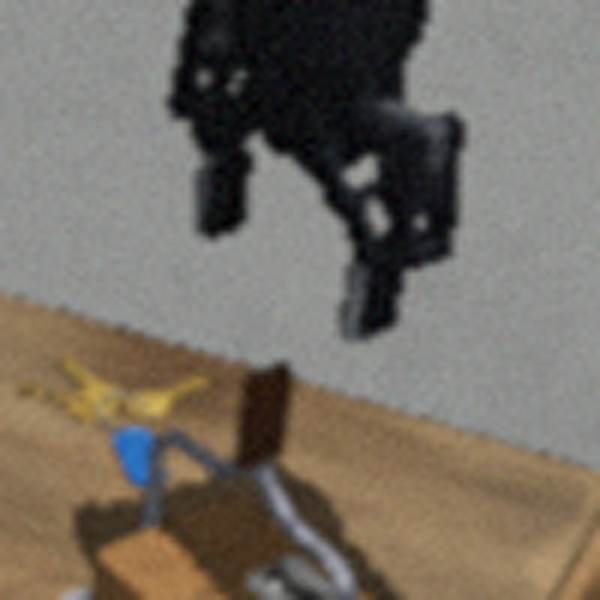

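View pics/d2.png

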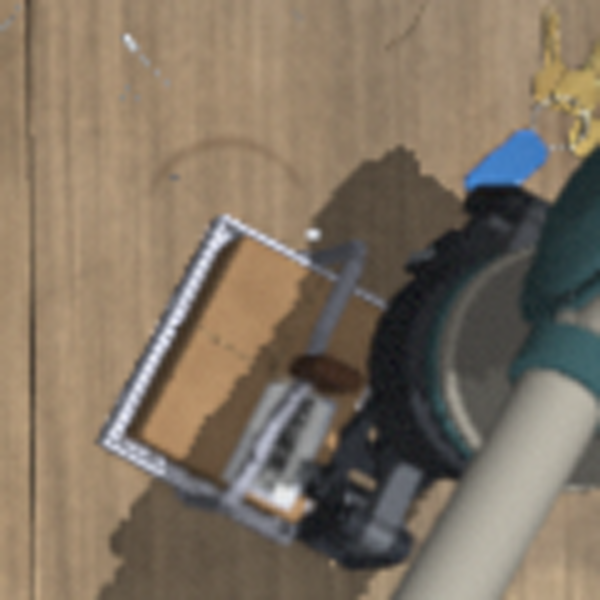

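```bash
python3 - <<'E'
from h import *
for b in([0,0],[9,7],[5,4]):
  print(b,onz("side",(np.array([267.,370])-b)/6+[320,110],.179))
for P in([.4585,-.267,.179],[.4685,-.267,.179],[.4585,-.257,.179],[.4585,-.267,.169]): print(((proj("side",P)[0]-[320,110])*6).round(1),((proj("top",P)[0]-[320,180])*5).round(1))
print(-cv2.Rodrigues(C["side"]["rvec"])[0].T@C["side"]["tvec"],-cv2.Rodrigues(C["top"]["rvec"])[0].T@C["top"]["tvec"])
E
```

```text
[0, 0] [ 0.45774972 -0.25560978]
[9, 7] [ 0.4629554  -0.25854204]
[5, 4] [ 0.46066807 -0.25731181]
[275.7 355.9] [340.5 370.5]
[253.4 349.3] [339.9 346. ]
[266.6 367.8] [316.4 370.4]
[273.  375.6] [333.8 370.9]
[0.17407988 0.62103382 0.80554598] [ 0.44273725 -0.03369061  1.0058883 ]
```

Request:
servo_tool --increments '[{"slide": [0.003,-0.002,0.013],"spin": 0},{"slide": [0,0,0.013],"spin": 0},{"slide": [0,0,0.013],"spin": 0},{"slide": [0,0,0.013],"spin": 0},{"slide": [0,0,0],"spin": 0},{"slide": [0,0,0],"spin": 0}]'

```text
clock: 3.0
position: [0.458, -0.2633, 0.1532]
ee_rot: [0.001, 0.862, 0.507, 0.0]
contact_force: [0.7, -0.7, 0.0]
width: 0.0855
```

```bash
python3 - <<'E'
from h import *
s=eyes.get_image("side");t=eyes.get_image("top");st=manip.get_state();p=st["position"]
print(p,st["ee_rot"],st["contact_force"])
for sg in(-1,0,1):
    d=np.array([np.cos(np.radians(-29.2)),np.sin(np.radians(-29.2)),0])*0.048*sg
    P=p+d+[0,0,.013]
    print(sg,((proj("side",P)[0]-[330,130])*8).round(),((proj("top",P)[0]-[340,200])*7).round())
crop("s",s,330,130,75,75,8,"pics/e1.png")
crop("t",t,340,200,85,85,7,"pics/e2.png")
E
```

```text
[ 0.45823288 -0.26345712  0.15350609] [1.11930255e-03 8.61977551e-01 5.06945040e-01 4.19085806e-04] [-0.55071668 -0.1988647   0.19085475]
-1 [379. 430.] [238. 523.]
0 [280. 353.] [313. 380.]
1 [186. 280.] [387. 240.]
```

View pics/e1.png

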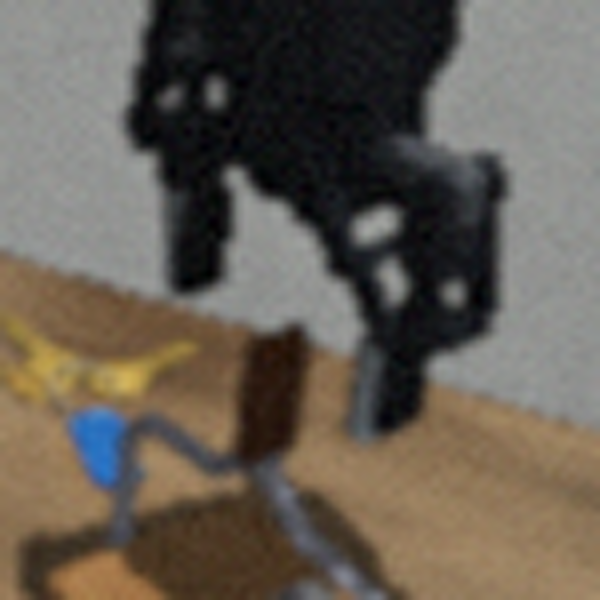

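View pics/e2.png

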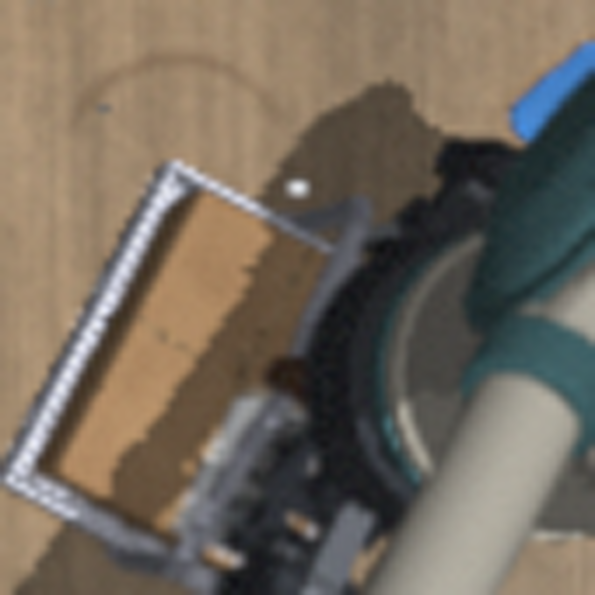

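Request:
servo_tool --increments '[{"slide": [0.002,0,0.006],"spin": 0},{"slide": [0,0,0.006],"spin": 0},{"slide": [0,0,0],"spin": 0},{"slide": [0,0,0],"spin": 0},{"slide": [0,0,0],"spin": 0},{"slide": [0,0,0],"spin": 0}]' --hand 0.3

```text
clock: 3.7
position: [0.4586, -0.2613, 0.1404]
ee_rot: [0.0, 0.862, 0.507, 0.0]
contact_force: [0.3, 0.2, 1.2]
width: 0.0257
```

```bash
python3 - <<'E'
from h import *
s=eyes.get_image("side");st=manip.get_state();p=st["position"]
print(p,st["ee_rot"],st["contact_force"],st["width"])
for sg in(-1,0,1):
    d=np.array([np.cos(np.radians(-29.2)),np.sin(np.radians(-29.2)),0])*0.0125*sg
    P=p+d+[0,0,.0]
    print(sg,((proj("side",P)[0]-[340,140])*10).round())
crop("s",s,340,140,60,60,10,"pics/f1.png")
E
```

```text
[ 0.45859348 -0.26127583  0.14044652] [1.93912977e-04 8.61950074e-01 5.06993128e-01 2.80961812e-05] [ 0.31194263 -0.17142197  0.53115554] 0.025738418426601534
-1 [265. 454.]
0 [234. 429.]
1 [203. 404.]
```

View pics/f1.png

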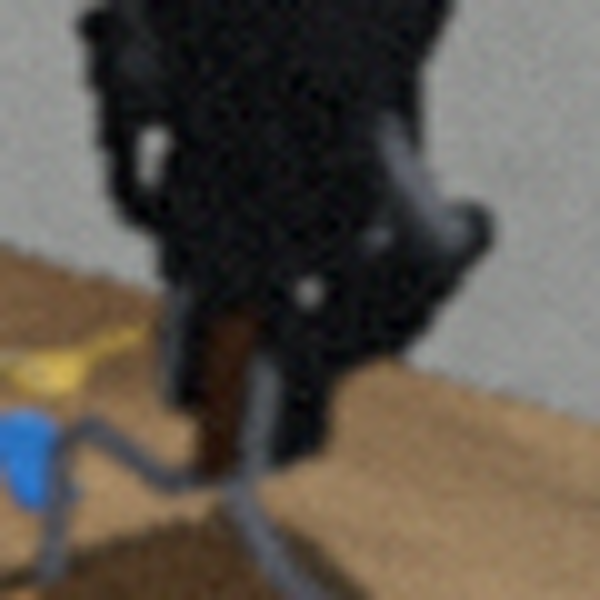

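Request:
servo_tool --increments '[{"slide": [0.003,0,0],"spin": 0},{"slide": [0,0,0],"spin": 0}]'

```text
clock: 3.95
position: [0.4601, -0.2582, 0.1404]
ee_rot: [0.0, 0.862, 0.507, 0.0]
contact_force: [-0.1, 0.0, -0.0]
width: 0.0257
```

Request:
servo_tool --increments '[{"slide": [0,0,0],"spin": 0},{"slide": [0,0,0],"spin": 0},{"slide": [0,0,0],"spin": 0},{"slide": [0,0,0],"spin": 0},{"slide": [0,0,0],"spin": 0}]' --hand 0 --newtons 60

```text
clock: 4.45
position: [0.4594, -0.2582, 0.1398]
ee_rot: [-0.001, 0.862, 0.507, -0.0]
contact_force: [0.1, 0.1, -5.1]
width: 0.0094
```

```bash
python3 - <<'E'
from h import *
s=eyes.get_image("side");st=manip.get_state();p=st["position"]
print(p,st["ee_rot"],st["contact_force"],st["moment"],st["width"])
crop("s",s,310,140,100,100,6,"pics/g1.png")
t=eyes.get_image("top")
crop("t",t,320,205,100,100,6,"pics/g2.png")
E
```

```text
[ 0.45943392 -0.25820135  0.13979864] [-6.49076083e-04  8.61937444e-01  5.07014103e-01 -3.46903474e-04] [-0.05993307 -0.03911881 -4.13689914] [ 0.04552276 -0.00611154 -0.00802102] 0.009101150721911797
```

View pics/g1.png

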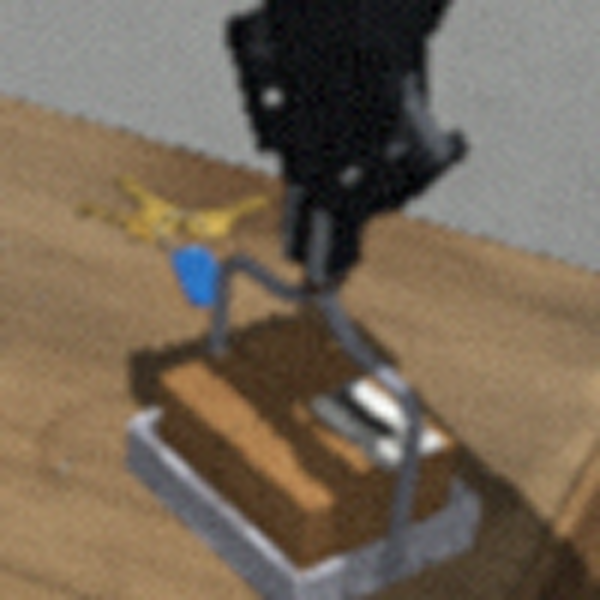

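View pics/g2.png

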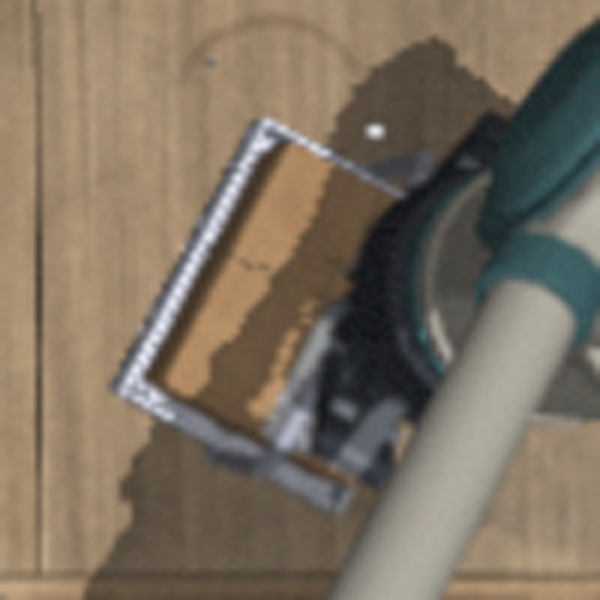

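Request:
servo_tool --increments '[{"slide": [0,0,-0.005],"spin": 0},{"slide": [0,0,-0.005],"spin": 0},{"slide": [0,0,-0.01],"spin": 0},{"slide": [0,0,-0.01],"spin": 0},{"slide": [0,0,-0.01],"spin": 0},{"slide": [0,0,0],"spin": 0},{"slide": [0,0,0],"spin": 0},{"slide": [0,0,0],"spin": 0}]'

```text
clock: 5.35
position: [0.4596, -0.2583, 0.1799]
ee_rot: [-0.0, 0.862, 0.507, -0.0]
contact_force: [-0.1, -0.2, -3.9]
width: 0.0094
```

```bash
python3 - <<'E'
from h import *
s=eyes.get_image("side");st=manip.get_state();p=st["position"]
print(p,st["ee_rot"],st["contact_force"],st["moment"],st["width"])
crop("s",s,300,110,120,120,5,"pics/i1.png")
E
```

```text
[ 0.45953911 -0.25823999  0.17980204] [-5.30928333e-04  8.61950000e-01  5.06992945e-01 -2.63702521e-04] [ 0.05243133  0.61391407 -4.44901453] [ 0.03903829 -0.02793667 -0.00771857] 0.008668641415651452
```

View pics/i1.png

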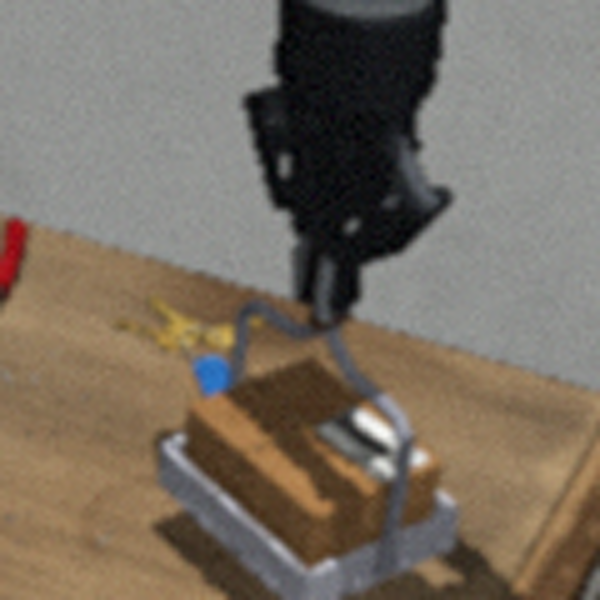

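Request:
servo_tool --increments '[{"slide": [0,0,-0.01],"spin": 0},{"slide": [0,0,-0.02],"spin": 0},{"slide": [0,0,-0.02],"spin": 0},{"slide": [0,0,-0.02],"spin": 0},{"slide": [0,0,-0.02],"spin": 0},{"slide": [0,0,-0.01],"spin": 0},{"slide": [0,0,-0.01],"spin": 0},{"slide": [0,0,0],"spin": 0}]'

```text
clock: 6.2
position: [0.4604, -0.2589, 0.2914]
ee_rot: [0.001, 0.862, 0.507, 0.0]
contact_force: [0.2, -0.2, -4.2]
width: 0.0095
```

Request:
servo_tool --increments '[{"slide": [0.01,-0.003,0],"spin": 0},{"slide": [0.02,-0.006,0],"spin": 0},{"slide": [0.028,-0.009,0],"spin": 0},{"slide": [0.028,-0.009,0],"spin": 0},{"slide": [0.028,-0.009,0],"spin": 0},{"slide": [0.028,-0.009,0],"spin": 0},{"slide": [0.028,-0.009,0],"spin": 0},{"slide": [0.02,-0.006,0],"spin": 0}]'

```text
clock: 7.0
position: [0.4991, -0.0603, 0.2891]
ee_rot: [-0.002, 0.862, 0.508, -0.001]
contact_force: [-0.4, -0.5, -4.2]
width: 0.0095
```

Request:
servo_tool --increments '[{"slide": [0.02,-0.007,0],"spin": -0.6},{"slide": [0.02,-0.006,0],"spin": -0.6},{"slide": [0.01,-0.003,0],"spin": -0.5},{"slide": [0.005,-0.002,0],"spin": 0},{"slide": [0,0,0],"spin": 0},{"slide": [0,0,0],"spin": 0},{"slide": [0,0,0],"spin": 0}]'

```text
clock: 7.7
position: [0.5101, -0.0072, 0.2902]
ee_rot: [0.0, 0.855, 0.519, -0.0]
contact_force: [0.2, -0.1, -5.1]
width: 0.0091
```

```bash
python3 - <<'E'
from h import *
s=eyes.get_image("side");t=eyes.get_image("top");st=manip.get_state();p=st["position"]
print(p,st["ee_rot"],st["contact_force"],st["moment"],st["width"])
cv2.imwrite("pics/s5.png",s);cv2.imwrite("pics/t5.png",t)
crop("s",s,200,110,150,150,4,"pics/j1.png")
crop("t",t,160,120,150,130,4.5,"pics/j2.png")
b=p-[0,0,.0199]
print("bail pred side",(proj("side",b)[0]-[200,110])*4,"top",(proj("top",b)[0]-[160,120])*4.5)
E
```

```text
[ 0.51017729 -0.00709517  0.29031234] [ 1.65825707e-04  8.54614445e-01  5.19263051e-01 -8.19945543e-05] [-0.37361566 -0.64680657 -4.2427502 ] [0.05793556 0.03772093 0.01326268] 0.00918172391644817
bail pred side [394.86939938 312.88266216] top [449.53145857 468.61346825]
```

View pics/j1.png

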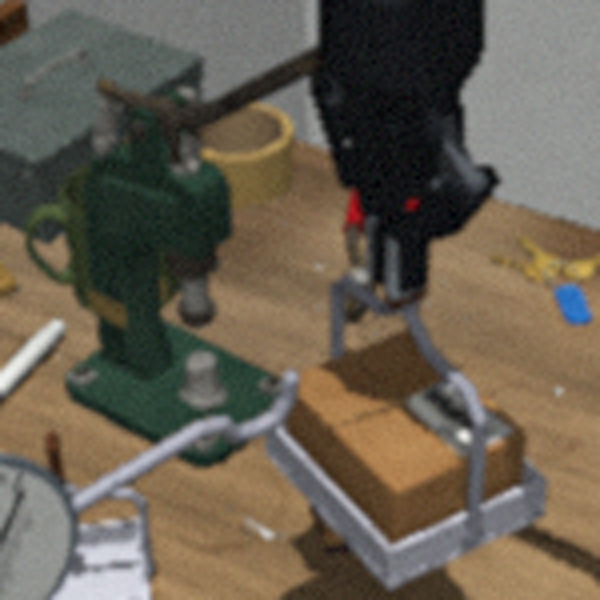

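View pics/j2.png

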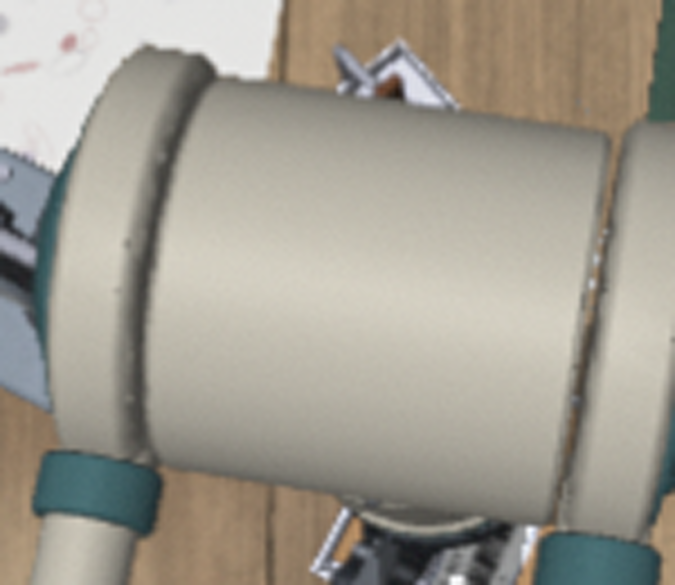

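```bash
python3 - <<'E'
from h import *
s=cv2.imread("pics/s5.png")
crop("s",s,225,185,60,50,12,"pics/k1.png")
crop("s",s,280,160,60,50,12,"pics/k2.png")
p=np.array([.5102,-.0071,.2903]);b=p-[0,0,.0199]
u=np.array([.46,.888,0])
print("bail pred in k2",(proj("side",b)[0]-[280,160])*12)
tip=np.r_[onz("side",(271.3,204.1),.26),.26]
print(tip)
for nm,P in(("tip",tip),("seat",tip+.021*u-[0,0,.023]),("back",tip+.04*u-[0,0,.009])): print(nm,P,(proj("side",P)[0]+[1.7,-.4]-[225,185])*12)
E
```

```text
bail pred in k2 [224.50369924 338.65159024]
[0.53890931 0.05370942 0.26      ]
tip [0.53890931 0.05370942 0.26      ] [576.  224.4]
seat [0.54856931 0.07235742 0.237     ] [472.21184421 374.29047151]
back [0.55730931 0.08922942 0.251     ] [368.78273252 350.55858299]
```

View pics/k1.png

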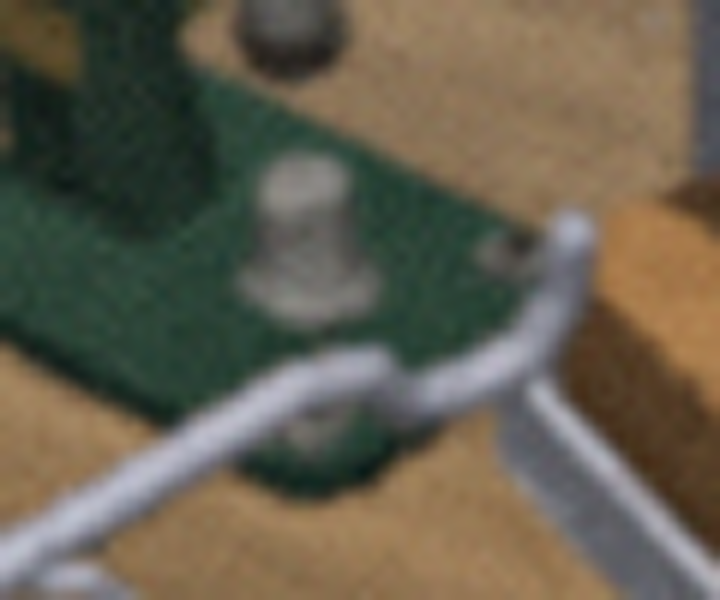

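View pics/k2.png

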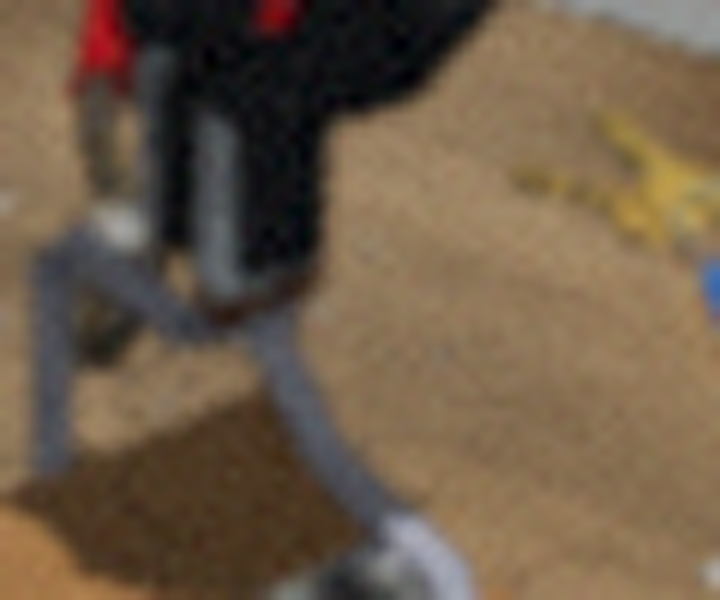

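Request:
servo_tool --increments '[{"slide": [0,0,-0.002],"spin": 0},{"slide": [0.008,0,0],"spin": 0},{"slide": [0.01,0,0],"spin": 0},{"slide": [0.01,0,0],"spin": 0},{"slide": [0.01,0,0],"spin": 0},{"slide": [0.007,-0.001,0],"spin": 0},{"slide": [0,0,0],"spin": 0},{"slide": [0,0,0],"spin": 0}]'

```text
clock: 8.6
position: [0.5299, 0.0342, 0.2921]
ee_rot: [0.0, 0.854, 0.52, -0.0]
contact_force: [0.1, 0.1, -4.1]
width: 0.0093
```

```bash
cat > look.py <<'E'
from h import *
import sys
n=sys.argv[1]
s=eyes.get_image("side");st=manip.get_state();p=st["position"]
print(p,st["ee_rot"],st["contact_force"],st["moment"],st["width"])
cv2.imwrite(f"pics/s{n}.png",s)
x0,y0=int(sys.argv[2]),int(sys.argv[3])
crop("s",s,x0,y0,100,75,8,f"pics/z{n}.png")
b=p-[0,0,.0199]
print("bail",(proj("side",b)[0]+[1.7,-.4]-[x0,y0])*8)
E
python3 look.py 6 220 160
```

```text
[0.52984418 0.03397458 0.29218531] [ 1.40822473e-04  8.54240058e-01  5.19878606e-01 -3.71724428e-04] [-0.02686513  0.42864271 -4.31150203] [0.00772911 0.00718791 0.01807893] 0.009301923023396677
bail [494.9927907  279.33998745]
```

View pics/z6.png

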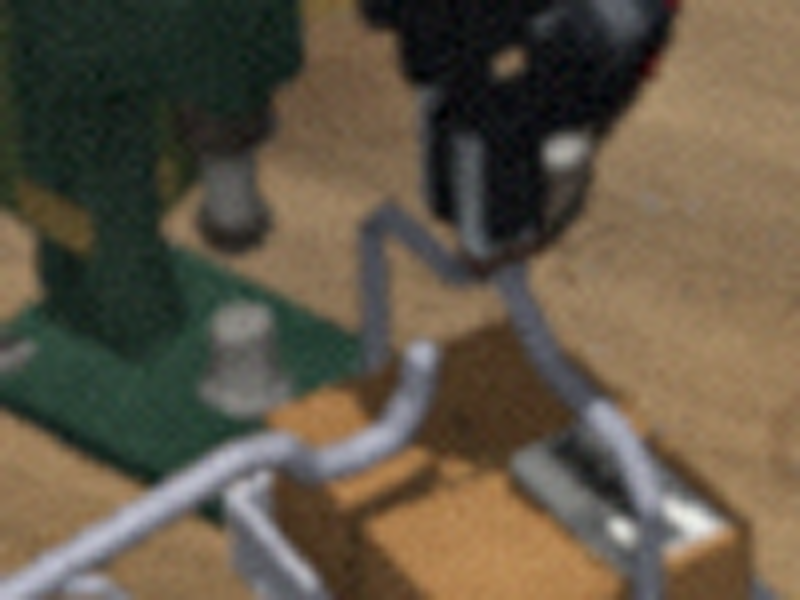

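Request:
servo_tool --increments '[{"slide": [0.008,0,0],"spin": 0},{"slide": [0.01,0,0],"spin": 0},{"slide": [0.01,0,0],"spin": 0},{"slide": [0.01,0,0],"spin": 0},{"slide": [0.004,0,0],"spin": 0},{"slide": [0,0,0],"spin": 0},{"slide": [0,0,0],"spin": 0}]'

```text
clock: 9.35
position: [0.5492, 0.0713, 0.2921]
ee_rot: [0.0, 0.854, 0.52, -0.0]
contact_force: [-0.3, -0.6, -4.0]
width: 0.009
```

```bash
python3 look.py 7 205 165
```

```text
[0.54916445 0.07114527 0.29216742] [ 1.17392629e-04  8.54325254e-01  5.19738599e-01 -3.67097866e-04] [ 0.2618212  -0.4278657  -4.97240416] [ 0.03195878 -0.03338081 -0.043801  ] 0.009110586567811545
bail [469.69059234 296.57291513]
```

View pics/z7.png

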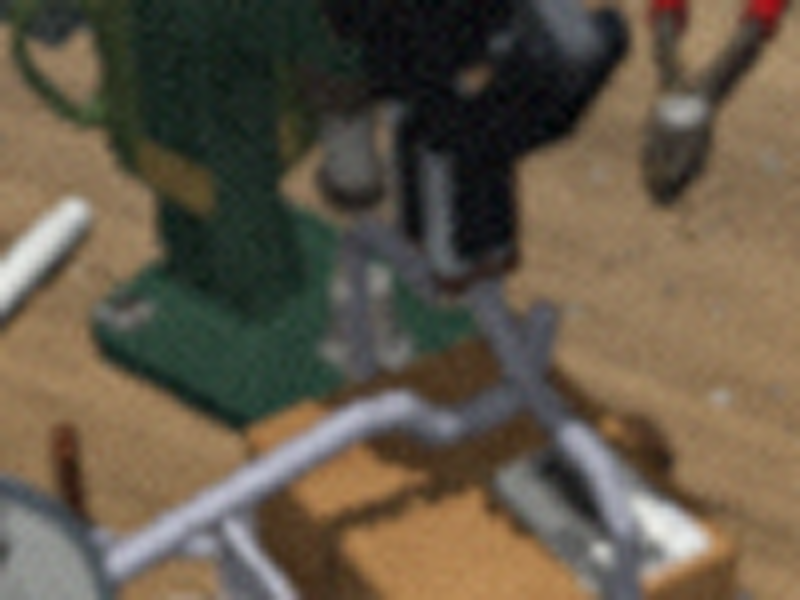

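```bash
python3 - <<'E'
from h import *
o=np.array([205,165])
f=lambda P:((proj("side",P)[0]+[1.7,-.4]-o)*8).round(1)
u=np.array([.46,.888,0]);v=np.array([-.888,.46,0])
b=np.array([.5492,.0712,.237])
print("bail dropped",f(b),"+x10",f(b+.01*u),"-x10",f(b-.01*u),"+y10",f(b+.01*v),"z-4.5",f(b-[0,0,.0045]))
print("tip if centred",f(b-.021*u+[0,0,.023]),"back",f(b+.019*u+[0,0,.014]))
s=cv2.imread("pics/s7.png");crop("s",s,235,190,50,40,14,"pics/m7.png")
E
```

```text
bail dropped [475.2 406.1] +x10 [440.6 420.3] -x10 [509.4 392.1] +y10 [495.4 428. ] z-4.5 [475.9 419.7]
tip if centred [544.3 306.3] back [406.3 390.2]
```

View pics/m7.png

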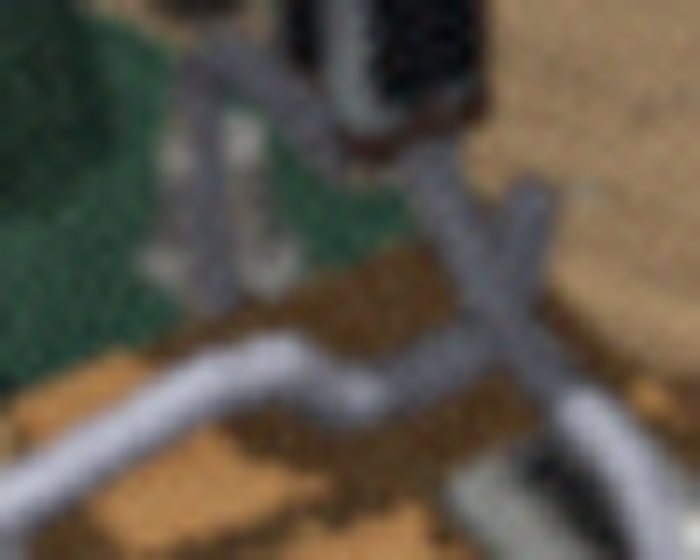

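Request:
servo_tool --increments '[{"slide": [0.001,0,0.004],"spin": 0},{"slide": [0,0,0.004],"spin": 0},{"slide": [0,0,0.004],"spin": 0},{"slide": [0,0,0.004],"spin": 0},{"slide": [0,0,0.004],"spin": 0},{"slide": [0,0,0.004],"spin": 0},{"slide": [0,0,0],"spin": 0},{"slide": [0,0,0],"spin": 0}]'

```text
clock: 10.2
position: [0.5498, 0.0722, 0.2682]
ee_rot: [-0.0, 0.854, 0.52, -0.0]
contact_force: [-0.3, 0.5, -3.6]
width: 0.0091
```

```bash
python3 look.py 8 205 165
```

```text
[0.54993077 0.07219832 0.26841469] [1.47368241e-04 8.54333000e-01 5.19725976e-01 1.15307193e-04] [-0.35256986 -1.00791956 -5.425421  ] [ 0.07797361 -0.01702748 -0.01708319] 0.009146521101464614
bail [468.69780445 372.30842996]
```

View pics/z8.png

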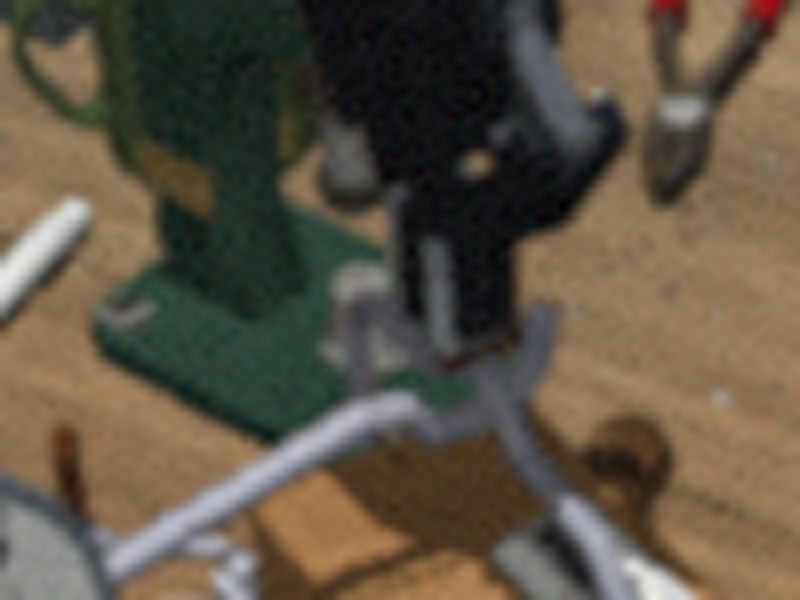

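Request:
servo_tool --increments '[{"slide": [0,0,0.003],"spin": 0},{"slide": [0,0,0.003],"spin": 0},{"slide": [0,0,0.003],"spin": 0},{"slide": [0,0,0.002],"spin": 0},{"slide": [0,0,0.002],"spin": 0},{"slide": [0,0,0.002],"spin": 0},{"slide": [0,0,0.002],"spin": 0},{"slide": [0,0,0],"spin": 0}]'

```text
clock: 11.05
position: [0.5499, 0.072, 0.2511]
ee_rot: [0.0, 0.854, 0.52, -0.0]
contact_force: [0.7, -1.6, -2.0]
width: 0.0092
```

```bash
python3 look.py 9 205 165; python3 -c "
from h import *
import time
print([manip.get_state()['contact_force'].round(2) for _ in range(3)])"
```

```text
[0.54996957 0.07197463 0.25128538] [ 3.17393284e-04  8.54349117e-01  5.19699419e-01 -2.39012190e-06] [-0.5988431  -2.24976575 -2.6891741 ] [-0.2561336  -0.03738713  0.01266006] 0.009223486479300986
bail [471.81264194 423.76877304]
[array([-0.6 , -2.25, -2.69]), array([-0.6 , -2.25, -2.69]), array([-0.6 , -2.25, -2.69])]
```

View pics/z9.png

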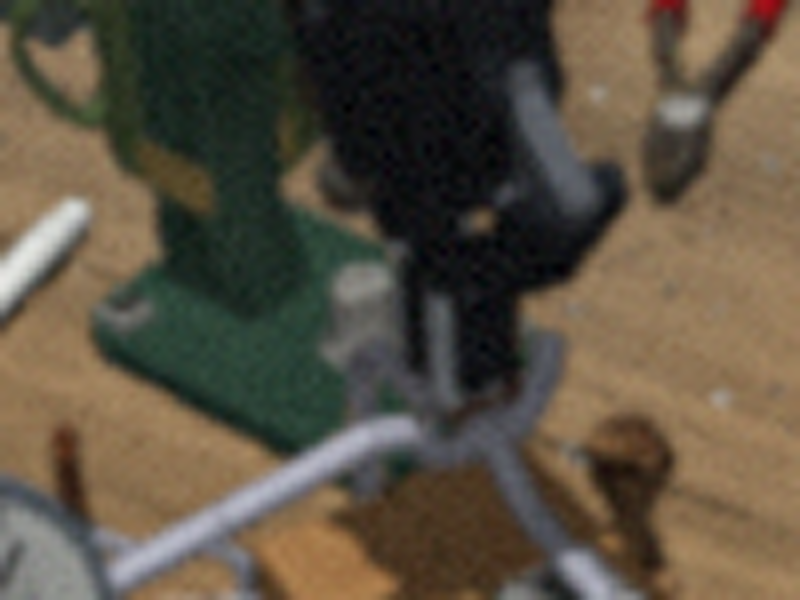

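Request:
servo_tool --increments '[{"slide": [-0.001,0,0],"spin": 0},{"slide": [-0.001,0,0],"spin": 0},{"slide": [-0.001,0,0],"spin": 0},{"slide": [0,0,0],"spin": 0},{"slide": [0,0,0],"spin": 0}]'

```text
clock: 11.6
position: [0.5486, 0.0695, 0.2514]
ee_rot: [0.0, 0.854, 0.52, 0.0]
contact_force: [1.0, -0.0, -3.2]
width: 0.0089
```

```bash
python3 -c "
from h import *
import time
for _ in range(4):
  eyes.get_image('side');s=manip.get_state();print(s['position'].round(4),s['contact_force'].round(2),s['moment'].round(3))"
```

```text
[0.5486 0.0695 0.2514] [ 1.75  0.02 -3.53] [ 0.065 -0.339  0.02 ]
[0.5486 0.0695 0.2514] [ 2.23  0.54 -3.29] [ 0.042 -0.351  0.033]
[0.5486 0.0695 0.2513] [ 1.73 -0.87 -3.42] [ 0.097 -0.371  0.046]
[0.5486 0.0696 0.2513] [ 1.3   0.27 -2.77] [ 0.06  -0.376  0.057]
```

Request:
servo_tool --increments '[{"slide": [0,0.001,0],"spin": 0},{"slide": [0,0.001,0],"spin": 0},{"slide": [0,0.001,0],"spin": 0},{"slide": [0,0,0],"spin": 0},{"slide": [0,0,0],"spin": 0}]'

```text
clock: 12.3
position: [0.5501, 0.0683, 0.2509]
ee_rot: [-0.001, 0.854, 0.52, -0.001]
contact_force: [-2.4, 1.3, -3.0]
width: 0.0089
```

```bash
cat > f.py <<'E'
from h import *
F=[];M=[]
for _ in range(4):
  i=eyes.get_image('side');s=manip.get_state();F.append(s['contact_force']);M.append(s['moment'])
f=np.mean(F,0);m=np.mean(M,0);print(s['clock'],s['position'].round(4),f.round(2),m.round(3))
R=np.array([[.46,.888,0],[.888,-.46,0],[0,0,-1]])
print("tool F",(R@f).round(2),"M",(R@m).round(3))
cv2.imwrite("pics/last.png",i)
E
python3 f.py
```

```text
12.5 [0.5503 0.0683 0.251 ] [-2.91  1.18 -2.88] [ 0.222  0.511 -0.046]
tool F [-0.29 -3.13  2.88] M [ 0.556 -0.037  0.046]
```

Request:
servo_tool --increments '[{"slide": [0,-0.001,0],"spin": 0},{"slide": [0,0,0],"spin": 0},{"slide": [0,0,0],"spin": 0}]'

```text
clock: 12.8
position: [0.5502, 0.0684, 0.2514]
ee_rot: [0.0, 0.854, 0.52, -0.0]
contact_force: [-1.7, -0.1, -2.1]
width: 0.0093
```

```bash
python3 f.py; python3 look.py 10 205 165
```

```text
13.0 [0.5502 0.0685 0.2513] [-1.95  0.02 -2.33] [0.006 0.346 0.009]
tool F [-0.88 -1.73  2.33] M [ 0.31  -0.154 -0.009]
[0.55019215 0.06850158 0.2512836 ] [ 1.35031925e-04  8.54342185e-01  5.19710883e-01 -1.04528570e-04] [-2.25213161 -0.22140685 -2.41844574] [-0.01664038  0.3825407  -0.0086674 ] 0.009012395954052007
bail [478.43212954 415.67848311]
```

View pics/z10.png

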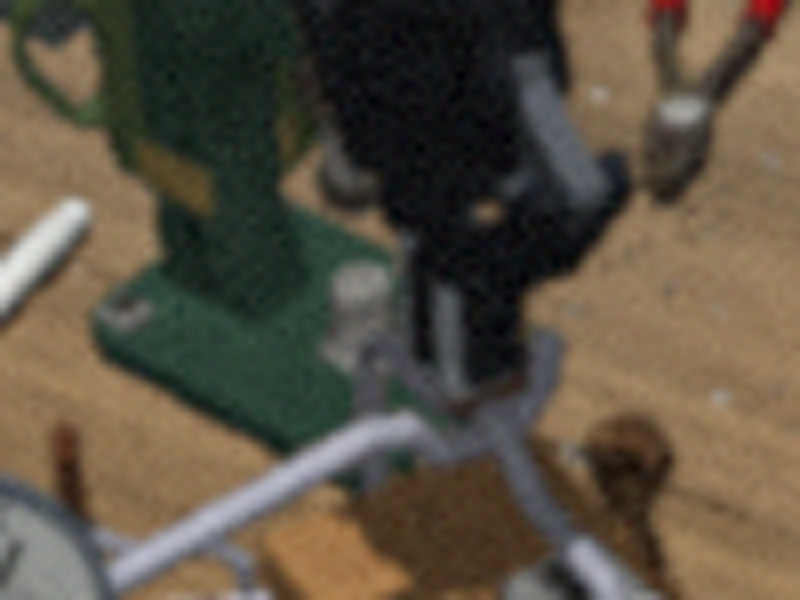

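Request:
servo_tool --increments '[{"slide": [-0.001,-0.001,0],"spin": 0},{"slide": [0,0,0],"spin": 0},{"slide": [0,0,0],"spin": 0}]'

```text
clock: 13.35
position: [0.5497, 0.0683, 0.2516]
ee_rot: [0.0, 0.854, 0.52, 0.001]
contact_force: [-0.5, 0.4, -3.0]
width: 0.0089
```

```bash
python3 f.py
```

```text
13.55 [0.5496 0.0683 0.2515] [ 0.99  0.9  -2.99] [ 0.161 -0.215 -0.03 ]
tool F [1.25 0.47 2.99] M [-0.117  0.242  0.03 ]
```

Request:
servo_tool --increments '[{"slide": [0,0,0.002],"spin": 0},{"slide": [0,0,0.002],"spin": 0},{"slide": [0,0,0.002],"spin": 0},{"slide": [0,0,0.002],"spin": 0},{"slide": [0,0,0.002],"spin": 0},{"slide": [0,0,0.002],"spin": 0},{"slide": [0,0,0],"spin": 0},{"slide": [0,0,0],"spin": 0}]'

```text
clock: 14.35
position: [0.5492, 0.068, 0.2394]
ee_rot: [0.0, 0.854, 0.52, 0.0]
contact_force: [2.5, -0.7, -2.5]
width: 0.0092
```

```bash
python3 f.py
```

```text
14.55 [0.5491 0.068  0.2395] [ 2.92 -1.13 -2.22] [-0.228 -0.594  0.034]
tool F [0.34 3.12 2.22] M [-0.632  0.071 -0.034]
```

Request:
servo_tool --increments '[{"slide": [0,0.001,0],"spin": 0},{"slide": [0,0,0],"spin": 0},{"slide": [0,0,0],"spin": 0}]'

```text
clock: 14.85
position: [0.5493, 0.0679, 0.2391]
ee_rot: [-0.0, 0.854, 0.52, -0.0]
contact_force: [1.3, -1.4, -1.8]
width: 0.0093
```

```bash
python3 f.py;  python3 look.py 11 205 165
```

```text
15.05 [0.5493 0.0679 0.2391] [ 1.12 -0.7  -1.7 ] [-0.055 -0.169  0.015]
tool F [-0.11  1.32  1.7 ] M [-0.175  0.028 -0.015]
[0.5493504  0.06787851 0.23914046] [-3.05551640e-04  8.54342735e-01  5.19709801e-01 -3.47165980e-04] [ 0.70811125 -0.16238405 -2.17741016] [ 0.01660583 -0.10301256  0.03015175] 0.0093394315965268
bail [484.37995455 451.41988159]
```

View pics/z11.png

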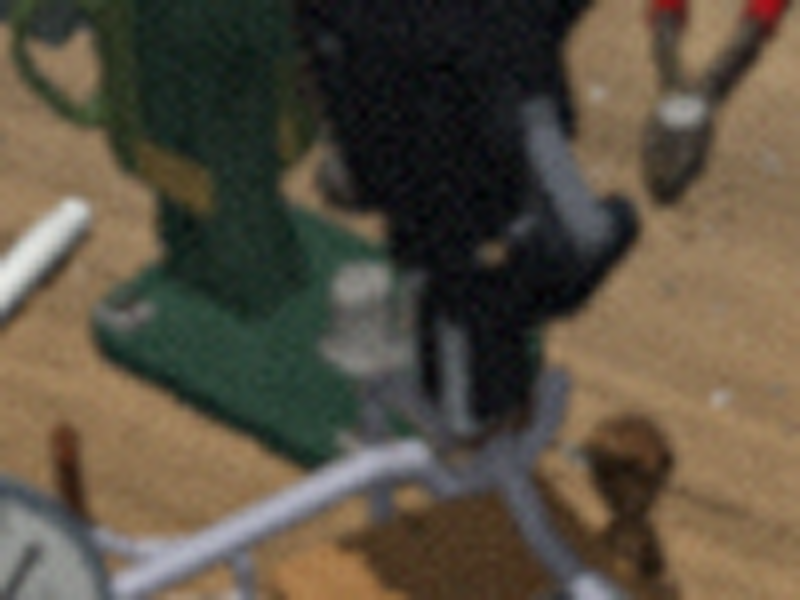

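Request:
servo_tool --increments '[{"slide": [0,0.0005,0.002],"spin": 0},{"slide": [0,0,0.002],"spin": 0},{"slide": [0,0,0.002],"spin": 0},{"slide": [0,0,0.002],"spin": 0},{"slide": [0,0,0.002],"spin": 0},{"slide": [0,0,0.002],"spin": 0},{"slide": [0,0,0],"spin": 0},{"slide": [0,0,0],"spin": 0}]'

```text
clock: 15.9
position: [0.5498, 0.0678, 0.2272]
ee_rot: [-0.0, 0.854, 0.52, -0.0]
contact_force: [-2.7, 1.9, -1.5]
width: 0.0093
```

```bash
python3 f.py
```

```text
16.1 [0.5499 0.0678 0.2273] [-2.67  2.03 -1.41] [ 0.479  0.474 -0.016]
tool F [ 0.58 -3.31  1.41] M [0.641 0.207 0.016]
```

Request:
servo_tool --increments '[{"slide": [0,-0.0008,0],"spin": 0},{"slide": [0,0,0],"spin": 0},{"slide": [0,0,0],"spin": 0}]'

```text
clock: 16.4
position: [0.5497, 0.0678, 0.2274]
ee_rot: [0.0, 0.854, 0.52, 0.0]
contact_force: [-0.7, 2.2, -0.9]
width: 0.009
```

```bash
python3 f.py
```

```text
16.6 [0.5497 0.0678 0.2274] [-1.45  1.95 -1.5 ] [ 0.366  0.238 -0.019]
tool F [ 1.06 -2.19  1.5 ] M [0.38  0.216 0.019]
```

Request:
servo_tool --increments '[{"slide": [0.0005,-0.0007,0.002],"spin": 0},{"slide": [0,0,0.002],"spin": 0},{"slide": [0,0,0.002],"spin": 0},{"slide": [0,0,0.002],"spin": 0},{"slide": [0,0,0],"spin": 0},{"slide": [0,0,0],"spin": 0}]'

```text
clock: 17.2
position: [0.5497, 0.0685, 0.2195]
ee_rot: [0.0, 0.854, 0.52, 0.001]
contact_force: [1.4, 0.2, -1.0]
width: 0.0091
```

```bash
python3 f.py
```

```text
17.4 [0.5497 0.0685 0.2195] [ 1.84  0.49 -0.28] [ 0.089 -0.366  0.039]
tool F [1.28 1.41 0.28] M [-0.284  0.248 -0.039]
```

Request:
servo_tool --increments '[{"slide": [0.001,0.0005,0.001],"spin": 0},{"slide": [0,0,0.001],"spin": 0},{"slide": [0,0,0],"spin": 0},{"slide": [0,0,0],"spin": 0},{"slide": [0,0,0],"spin": 0}]'

```text
clock: 17.9
position: [0.5499, 0.0689, 0.2173]
ee_rot: [0.0, 0.854, 0.52, -0.0]
contact_force: [1.4, -2.5, -0.7]
width: 0.0092
```

```bash
sed -i 's/range(4)/range(8)/' f.py; python3 f.py; python3 look.py 12 205 165
```

```text
18.3 [0.5499 0.069  0.2173] [ 0.93 -2.51 -0.72] [-0.485 -0.189 -0.001]
tool F [-1.8   1.98  0.72] M [-0.391 -0.343  0.001]
[0.54990784 0.06903334 0.21726122] [ 2.32358429e-04  8.54316665e-01  5.19752757e-01 -2.31367120e-04] [ 1.12637    -2.61717836 -0.17372466] [-0.56656556 -0.23045497 -0.02070168] 0.009244759804760467
bail [483.3751171  516.71114918]
```

View pics/z12.png

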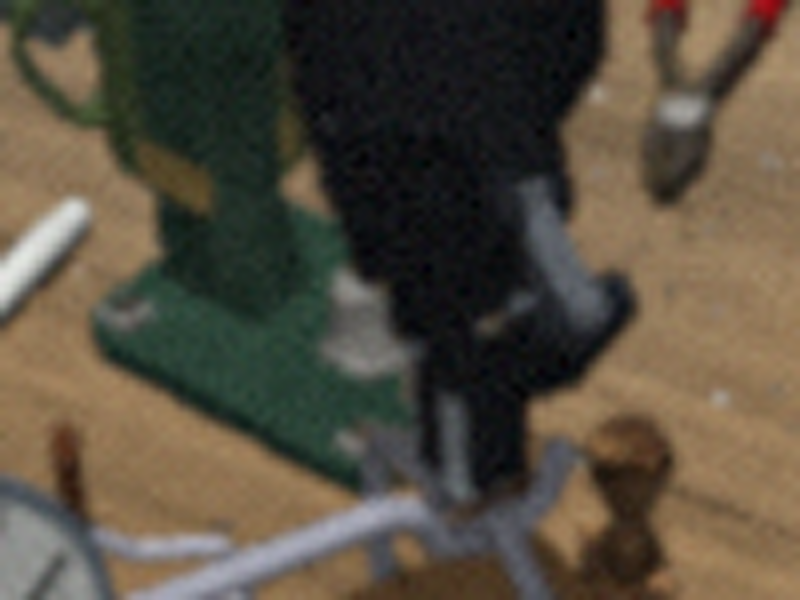

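Request:
servo_tool --increments '[{"slide": [-0.0006,0.0007,0.001],"spin": 0},{"slide": [0,0,0.001],"spin": 0},{"slide": [0,0,0.001],"spin": 0},{"slide": [0,0,0],"spin": 0},{"slide": [0,0,0],"spin": 0},{"slide": [0,0,0],"spin": 0}]'

```text
clock: 18.95
position: [0.5502, 0.069, 0.2143]
ee_rot: [-0.0, 0.854, 0.52, 0.0]
contact_force: [0.0, 2.5, -1.0]
width: 0.0089
```

```bash
python3 f.py
```

```text
19.35 [0.5502 0.0689 0.2143] [-0.58  2.31 -0.45] [ 0.411  0.044 -0.009]
tool F [ 1.79 -1.58  0.45] M [0.228 0.345 0.009]
```

Request:
servo_tool --increments '[{"slide": [0.0003,-0.0004,0.001],"spin": 0},{"slide": [0,0,0.001],"spin": 0},{"slide": [0,0,0.001],"spin": 0},{"slide": [0,0,0],"spin": 0},{"slide": [0,0,0],"spin": 0},{"slide": [0,0,0],"spin": 0}]'

```text
clock: 19.95
position: [0.5503, 0.069, 0.2113]
ee_rot: [0.0, 0.854, 0.52, 0.0]
contact_force: [0.4, 2.7, 1.0]
width: 0.0089
```

```bash
python3 f.py
```

```text
20.35 [0.5502 0.0689 0.2113] [0.6  2.98 0.1 ] [ 0.578 -0.092 -0.001]
tool F [ 2.93 -0.84 -0.1 ] M [0.184 0.556 0.001]
```

Request:
servo_tool --increments '[{"slide": [0.0006,-0.0003,0],"spin": 0},{"slide": [0,0,0],"spin": 0},{"slide": [0,0,0],"spin": 0},{"slide": [0,0,0],"spin": 0}]'

```text
clock: 20.75
position: [0.5502, 0.0691, 0.2112]
ee_rot: [0.0, 0.854, 0.52, -0.0]
contact_force: [0.7, -0.2, 0.1]
width: 0.009
```

```bash
sed -i 's/range(8)/range(12)/' f.py; python3 f.py
```

```text
21.35 [0.5501 0.0692 0.2112] [ 0.59 -0.56 -0.14] [-0.109 -0.157  0.011]
tool F [-0.23  0.78  0.14] M [-0.19  -0.025 -0.011]
```

Request:
servo_tool --increments '[{"slide": [0,0,0],"spin": 0},{"slide": [0,0,0],"spin": 0},{"slide": [0,0,0],"spin": 0}]' --hand 0 --newtons 20

```text
clock: 21.65
position: [0.5501, 0.0693, 0.2113]
ee_rot: [0.0, 0.854, 0.52, -0.0]
contact_force: [1.3, -2.0, -0.3]
width: 0.0091
```

```bash
python3 f.py; python3 look.py 13 205 180
```

```text
22.25 [0.5501 0.0694 0.2112] [ 1.04 -2.72 -0.57] [-0.503 -0.197  0.008]
tool F [-1.94  2.18  0.57] M [-0.406 -0.357 -0.008]
[0.55016094 0.06937895 0.21127286] [ 2.21548995e-04  8.54320790e-01  5.19746022e-01 -1.10431200e-04] [ 0.94531599 -3.48739923 -0.12049208] [-0.62388455 -0.19185963 -0.01969346] 0.00899369580418233
bail [482.71745123 414.1781214 ]
```

View pics/z13.png

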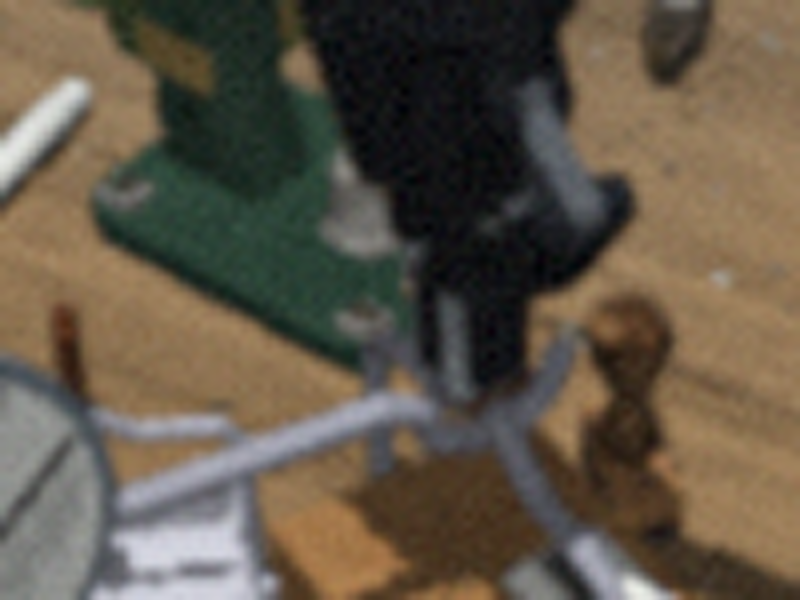

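Request:
servo_tool --increments '[{"slide": [-0.0004,0.0006,0.0005],"spin": 0},{"slide": [0,0,0],"spin": 0},{"slide": [0,0,0],"spin": 0}]'

```text
clock: 22.6
position: [0.5503, 0.0693, 0.2107]
ee_rot: [-0.0, 0.854, 0.52, -0.0]
contact_force: [0.6, -1.1, -0.3]
width: 0.009
```

```bash
python3 f.py
```

```text
23.2 [0.5503 0.0692 0.2108] [-0.2  -0.55 -0.19] [-0.121  0.027 -0.01 ]
tool F [-0.58  0.08  0.19] M [-0.031 -0.12   0.01 ]
```

Request:
servo_tool --increments '[{"slide": [0,0,0],"spin": 0},{"slide": [0,0,0],"spin": 0},{"slide": [0,0,0],"spin": 0},{"slide": [0,0,0],"spin": 0},{"slide": [0,0,0],"spin": 0},{"slide": [0,0,0],"spin": 0}]' --hand 0.35

```text
clock: 23.8
position: [0.5505, 0.0689, 0.2108]
ee_rot: [0.0, 0.854, 0.52, -0.0]
contact_force: [-0.2, -0.1, -0.1]
width: 0.0298
```

```bash
python3 f.py; python3 look.py 14 205 180
```

```text
24.4 [0.5505 0.069  0.2108] [ 0.21 -0.03  0.09] [ 0.01   0.006 -0.003]
tool F [ 0.07  0.21 -0.09] M [0.01  0.006 0.003]
[0.55047185 0.0689313  0.2107798 ] [ 5.39088746e-05  8.54329923e-01  5.19731065e-01 -1.99597901e-05] [-0.11830993  0.03353611 -0.58588298] [-0.01187545 -0.00722076 -0.00281557] 0.030120199546324597
bail [482.69802523 414.15566648]
```

View pics/z14.png

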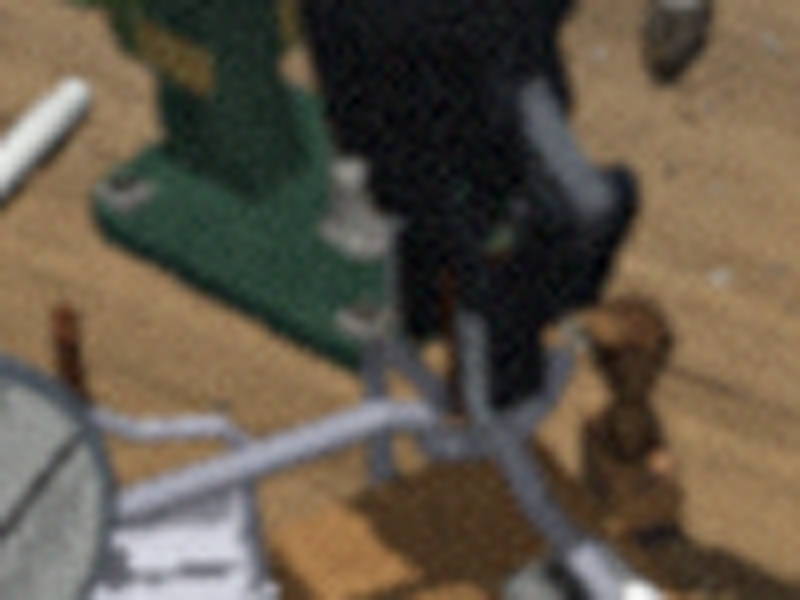

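Request:
servo_tool --increments '[{"slide": [0,0,-0.005],"spin": 0},{"slide": [0,0,-0.01],"spin": 0},{"slide": [0,0,-0.015],"spin": 0},{"slide": [0,0,-0.02],"spin": 0},{"slide": [0,0,-0.025],"spin": 0},{"slide": [0,0,-0.03],"spin": 0},{"slide": [0,0,-0.03],"spin": 0},{"slide": [0,0,0],"spin": 0}]'

```text
clock: 25.25
position: [0.5526, 0.069, 0.3516]
ee_rot: [0.003, 0.854, 0.52, 0.004]
contact_force: [0.5, -0.1, 0.2]
width: 0.03
```

Request:
servo_tool --increments '[{"slide": [-0.02,0,0],"spin": 0},{"slide": [-0.04,0,0],"spin": 0},{"slide": [-0.04,0,0],"spin": 0},{"slide": [-0.04,0,0],"spin": 0},{"slide": [-0.04,0,0],"spin": 0},{"slide": [-0.03,0,0],"spin": 0},{"slide": [0,0,0],"spin": 0},{"slide": [0,0,0],"spin": 0}]'

```text
clock: 26.05
position: [0.4537, -0.1177, 0.3459]
ee_rot: [-0.0, 0.855, 0.519, 0.0]
contact_force: [1.5, 0.8, 0.5]
width: 0.0299
```

```bash
python3 - <<'E'
from h import *
a=eyes.get_image("side");t=eyes.get_image("top")
for _ in range(10): b=eyes.get_image("side")
print(cv2.absdiff(cv2.GaussianBlur(a,(5,5),0),cv2.GaussianBlur(b,(5,5),0)).max(), manip.get_state()["position"],manip.get_state()["clock"])
cv2.imwrite("pics/s15.png",b);cv2.imwrite("pics/t15.png",t)
crop("s",b,190,170,125,120,5,"pics/z15.png")
E
```

```text
43 [ 0.45401545 -0.11734584  0.34578543] 26.65
```

View pics/z15.png

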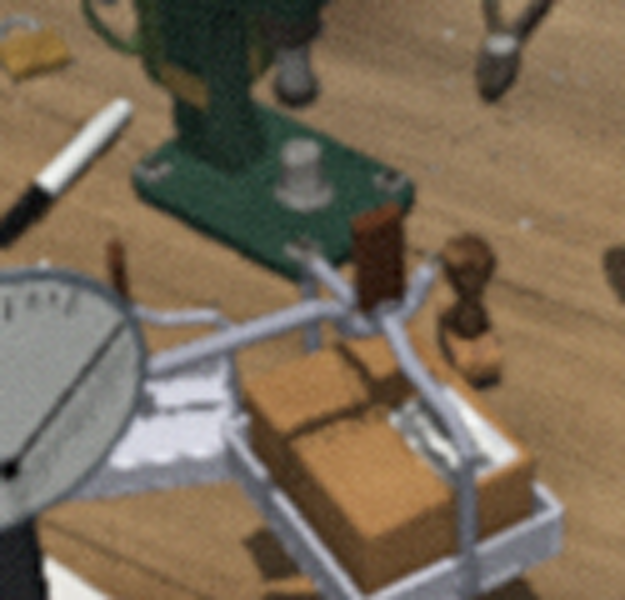

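View pics/t15.png

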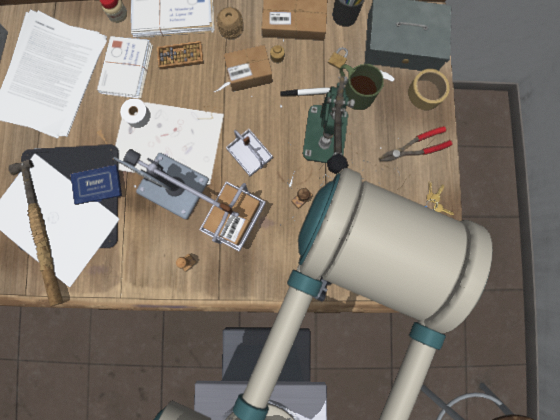

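```bash
python3 - <<'E'
from h import *
p=cv2.imread("pics/s15.png")
for k in range(3):
  for _ in range(6): b=eyes.get_image("side")
  d=cv2.absdiff(cv2.GaussianBlur(p,(5,5),0),cv2.GaussianBlur(b,(5,5),0))[170:300,150:315]
  print(d.max(),d.mean()); p=b
print(manip.get_state()["clock"],manip.get_state()["contact_force"])
manip.sign_off()
E
```

```text
15 0.7101320901320901
6 0.7046153846153846
9 0.6995648795648796
27.55 [0.05608286 0.59153768 0.64411327]
the job is handed in; nothing more can be done
```

The larger basket, with the parcel in it, now hangs by the peak of its bail on the scale's hook, and I have handed the job in at about 27.6 s.

**Lowering and release:** I lowered it in 1–4 mm steps, at up to 40 mm/s before it touched the hook and about 30 mm/s or less after. I let go only when the force on the gripper was about 0.2 N vertically and 0.6 N sideways. The basket weighs roughly 4.3 N and the arm sank about 45–50 mm (about 0.3 rad), well short of its bottom stop. Opening the fingers did not visibly move the arm.

**Last checks:**
- **Basket:** it hangs level in the trough, with the parcel still in the tray.
- **Stillness:** repeated side pictures taken over about 0.9 s showed nothing moving beyond image noise.
- **Other things:** the stamps, the press and the smaller basket appear where they were in the first pictures.
- **Robot:** it is clear of everything.

**What did not agree or go smoothly:**
- **Camera mismatch:** the two cameras differed by about 8–10 mm near the worktop, so I relied on the side view, corrected against the gripper, and on the forces.
- **Grasp:** closing the fingers shifted the basket about 5 mm on the worktop before lifting.
- **Hook contact:** the bail first met the hook about 5 mm above the height I had worked out. I made small sideways corrections of 0.3 to 3 mm while it was partly loaded, with side forces up to about 3.5 N.

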